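# Hang the angle gauge on its hook, scale outward

## Task

Hang the flat metal angle gauge that lies on the bench on the hook of the small stand, through its round hole, so that it hangs straight down and its graduated face looks outward, away from the stand's post. The sloped rest is there to set the gauge down on and take a new hold if you need it; do not shift or tip the bottles, the timer or the carton.

Things in the scene. Friction and masses are not known exactly. Their poses are not given: they have to be found in the camera images.
- gauge_mid (a point): Angle gauge: loose flat aluminium plate 90 x 56 x 8 mm, about 100 g, lying flat on the bench at the start, graduated face up (dark protractor ticks; the back is plain). This point is the centre of the plate (half thickness). Its x axis runs along the 90 mm length towards the end with the hole, y across the 56 mm width, z out of the graduated face. It can be gripped across the 56 mm width.
- gauge_hole (a point): Centre of the gauge's round through hole, 20 mm diameter, 30 mm along +x from the plate's centre (half thickness). Axes as the gauge's.
- hook_stand: Hook stand, fixed: grey base 100 x 90 x 12 mm, upright steel post 12 mm diameter reaching 193 mm high and standing 20 mm on the +x side of the origin; origin at bench level. A round steel hook 6 mm thick runs level from the post along the stand's -x direction (the outward direction, which faces roughly towards the robot) with its axis 170 mm above the bench, and its last few mm turn up.
- hook_root (a point): Point on the hook's axis 10 mm in front of the post's axis, 170 mm above the bench (at x = +10 mm in the stand's frame).
- hook_tip (a point): Centre of the hook's round end (3 mm radius), 50 mm outward of hook_root and 6 mm higher; the hook is level up to 5 mm before this point, then turns up. Axes as the stand's.
- rest: Sloped rest, fixed: grey base 100 x 64 x 8 mm (from 45 mm behind to 55 mm ahead of the origin along x) with a 30 mm wide bent aluminium plate on it, sloping at 45 degrees and rising towards the rest's +x direction (away from the robot); origin at bench level. The narrow slope and lip leave the gauge's two long sides free for the fingers. Strut and slope behind are no wider than 30 mm.
- rest_seat (a point): Inner corner of the rest's slope and its bottom lip, mid-width: 30 mm on the -x side of the rest's origin and 35 mm above the bench. From here the slope's upper surface rises 80 mm at 45 degrees towards the rest's +x; the lip stands 10 mm proud of the slope, square to it. Axes as the rest's.
- medium_a_mid (a point): Bystander: screw cap bottle 44 mm diameter, 88 mm tall, standing loose; point at its centre, z up.
- timer_mid (a point): Bystander: white bench timer 41 x 68 x 55 mm, standing loose; point at its centre, z up.
- carton_1_mid (a point): Bystander: small carton 50 x 74 x 32 mm, lying loose; point at its centre, z up.
- oil_mid (a point): Bystander: dark-capped bottle 52 mm diameter, 112 mm tall, standing loose; point at its centre, z up.

How it is judged (in metres and radians):
At the end, for the whole second after the job is handed in: The hook passes through the gauge's hole, its tip on the graduated side, its root on the plain side; hole centre 2 to 12 mm below the hook's axis and within 8 mm sideways; gauge upright within 0.2 rad, faces square to the hook within 0.45 rad; released, bystanders in place (z of hook_root in the frame of gauge_mid below -0.004 m and z of hook_tip in the frame of gauge_mid above 0.003 m and y of gauge_hole in the frame of hook_stand between -0.008 and 0.008 m and z of gauge_hole in the frame of hook_stand between 0.158 and 0.168 m and angle between gauge_mid's own x axis and vertical below 0.2 rad and angle between the z axis of gauge_mid and the x axis of hook_stand, either way round below 0.45 rad); the robot touches nothing.
It fails at once if a bystander (bottles, timer or carton) is shifted more than 25 mm or tipped (distance of any of medium_a_mid, timer_mid, carton_1_mid, oil_mid from where it was at the start of the episode above 0.025 m or angle between any of medium_a_mid, timer_mid, carton_1_mid, oil_mid's own z axis and vertical above 0.4 rad).
It also fails if it takes over 59 s, if anything falls off the work surface, if the arm or the gripper's body presses on something with over 40 N, if the wrist force passes 120 N, or if a joint passes its speed limit or range.

## Robot

A 6-joint arm with a two-finger parallel gripper is mounted at the origin on a cart in front of the work surface, level with it; the furniture and walls round the work are solid. World frame = base frame: x ahead of the robot, y to its left, z up, the work surface at z = 0. Lengths are in m, angles in degrees, forces in N, time in s.
With the tool pointing down it reaches from about 0.25 to 0.725 m from the base axis. Payload 9.7 kg.
Tool frame: the origin (TCP) lies at the centre of the arm's flange, where the gripper is bolted on; the fingertips stand 173 mm ahead of it and the grasp point (between the pads) lies 155 mm ahead of it; z points along the fingers, y is the line along which they close (so a half turn about z gives the same grasp; the last joint's range is limited). The gripper opens to 85 mm and grips with 20 to 120 N. Pads are 22 mm wide; open, the fingers measure 114 mm over their backs; the gripper's body (76 mm by 85 mm) begins 54 mm behind the grasp point. The pads swing forward as they close: fully open they stand 13 mm farther back than shut.
Start: joints at [43.889, 4.979, 10.078, 95.1, 0, 90], TCP at [0.396, 0.381, 0.405] pointing down, gripper open.
Joint ranges: [-179.16, 179.16], [-48.56, 103.87], [-65.8, 70.77], [-126.05, 130.52], [-82.76, 87.17], [-180, 180]. Speed limits (degrees/s): [127.2, 127.2, 147.25, 180, 180, 180].

## Interface

Orientations are given as [roll, pitch, yaw] about the fixed x, y, z axes, in that order (R = Rz(yaw) Ry(pitch) Rx(roll)).
In Python, from workcell import monitor, camera, get_calibration, bot gives the robot as it stands.
- The arm moves only by the tool carry_out, never from a script. Its argument "targets" is text: rows parted by semicolons, each of 7 numbers parted by spaces: the shift along the tool's x, y, z in units of 0.04 m (1.0 is 0.04 m), then the turn, a rotation vector about the tool's x, y, z in units of 0.1 rad (1.0 is 0.1 rad), then the opening, from -1 (shut) to 1 (fully open), so that 0 is half open. A call has exactly 8 rows; each row shifts and turns the commanded pose from where the row before left it, along the tool's axes as they then stand; what a row does not reach is not made up. A row lasts 1/12 s, in which the tool goes at most 41.7 mm and 7.16 degrees, less where a joint would pass 70% of its speed; a pose out of reach is approached as far as the arm can. A call with a number of a shift or a turn outside -1 to 1 is refused whole. A call with a gripper value outside its range is refused whole. The fingers move at their own pace and stop on an object; "newtons" is the grip in N (left out, the last holds). Time passes only in rows, so rows that do not move let the fingers close, or fill a call up. It gives the time, the measured TCP pose, the force, the opening and the grip force at its end, in the units of the state.
- monitor.get_obs(): the state, without advancing time (a new reading comes with each control period).
- camera(name): name is "side" or "top"; returns the picture (480x640x3 uint8, red, green, blue); there is no depth.
- get_calibration(name): a dict with "fx", "fy", "cx", "cy" (pixels), "D" ([k1, k2, p1, p2, k3] as OpenCV has them; the pictures are not rectified), "view" (4x4, takes a point from world to camera coordinates). Camera axes: x right, y down, z forward; pixel columns grow to the right and rows downward; lengths in m; the calibration is good to about 2 mm. A picture is of the moment at which its call begins. get_calibration takes no time and is no camera call.
- bot.job_done(): hands the job in; it is judged then, once.
The state is a dict: "time": time; "q": joint angles; "qd": joint speeds; "joint_efforts": joint torques, N m; "ee_pos": TCP position; "tcp_rot": TCP orientation; "wrist_force": force on the tool from outside, world axes, zero at the start; "torque": the same for the moment, N m; "opening": finger opening in m; "grasp_force": force on a finger pad.
Only numpy, scipy, OpenCV 4.12 (cv2) and the standard library are available. Lean on these libraries where they do the work, as an engineer would, in place of code of your own. Each camera call takes 0.05 s, during which the arm holds its last target. There are 200 camera calls.

## Working session

There is one attempt and no reset: what is moved stays moved. The work goes in short steps, Python scripts to look and compute and a tool call to move; the robot and the scene stay as the last step left them, time stands still between calls to the robot, and variables do not carry over. Pictures are saved under pics/ and viewed, at most 10 in all, crops included, and the job is handed in when it is done.

Besides the shell and the picture viewer there is one more tool, called after "Emit:" by a JSON object that holds its "name" and its "arguments", one argument or row to a line. carry_out: Moves the arm, as the interface text tells. Shifts and turns lie within -1 to 1; 1 stands for 0.04 m of shift or 0.1 rad of turn. Its arguments: {"type":"object","properties":{"targets":{"type":"string"},"newtons":{"type":"number"}},"required":["targets"]}

```bash
mkdir -p pics; python3 - <<'E'
from workcell import monitor,camera,get_calibration
import cv2,numpy as np
print(monitor.get_obs())
for n in("side","top"):
    c=get_calibration(n);print(n,c)
    cv2.imwrite(f"pics/{n}0.png",camera(n)[:,:,::-1])
E
```

```text
{'time': 0.0, 'q': array([4.38883367e+01, 5.01162110e+00, 1.00349714e+01, 9.50973701e+01,
       4.85195071e-04, 8.99994051e+01]), 'qd': array([ 0.04626281, -0.04770546, -0.06051175,  0.07258681,  0.11664823,
        0.00312062]), 'joint_efforts': array([ 1.47053561e-04, -5.20385849e+01,  4.64807582e+01,  1.63004757e-02,
        2.62698552e-05,  2.14866725e-05]), 'ee_pos': array([0.39639073, 0.38130125, 0.40398254]), 'tcp_rot': array([-1.79925980e+02, -4.85963173e-04,  1.33888931e+02]), 'wrist_force': array([-0.35278165, -0.61609966, -0.78698946]), 'torque': array([ 0.09195277, -0.01998155,  0.03558241]), 'grasp_force': 0.0, 'opening': 0.08569479630568927}
side {'fx': 454.36818788176237, 'fy': 454.36818788176237, 'cx': 322.401718831681, 'cy': 236.48720018590194, 'D': array([-0.05270552,  0.        ,  0.        ,  0.        ,  0.        ]), 'view': array([[-0.85756782,  0.51420662,  0.01299941,  0.44723794],
       [ 0.32573322,  0.56245366, -0.75996299, -0.11344266],
       [-0.39808957, -0.64748546, -0.64983634,  1.2875093 ],
       [ 0.        ,  0.        ,  0.        ,  1.        ]])}
top {'fx': 444.2896825176285, 'fy': 444.2896825176285, 'cx': 325.45048708659584, 'cy': 236.5627359593647, 'D': array([-0.04483702,  0.        ,  0.        ,  0.        ,  0.        ]), 'view': array([[ 0.01710147, -0.99984137, -0.00497674,  0.03357199],
       [-0.99628719, -0.01662021, -0.08447252,  0.56757446],
       [ 0.08437641,  0.00640286, -0.99641338,  1.08881417],
       [ 0.        ,  0.        ,  0.        ,  1.        ]])}
```

View pics/top0.png

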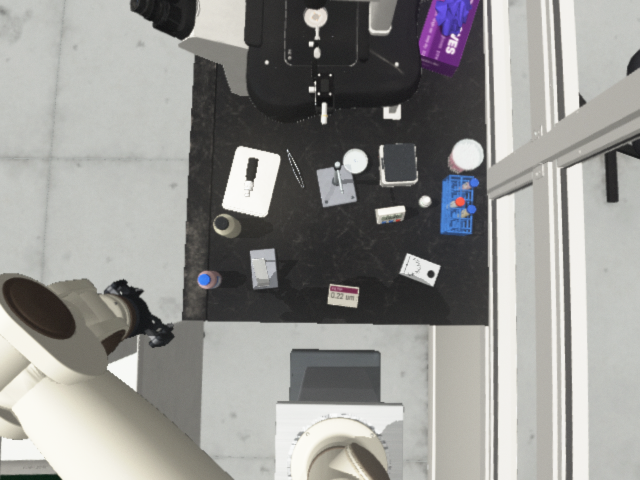

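View pics/side0.png

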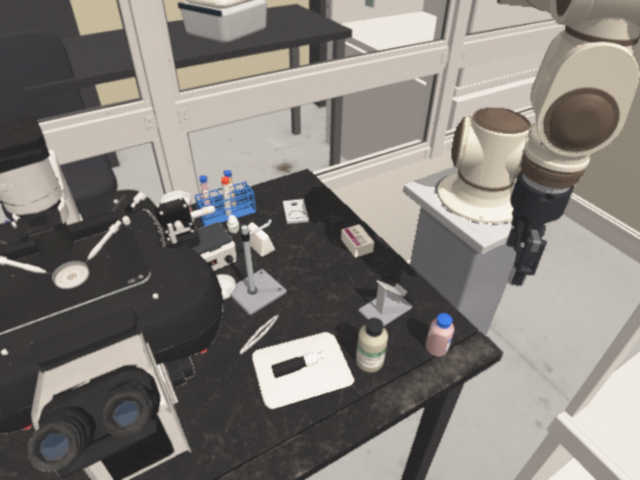

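The top view shows the gauge at about (420,270) with its hole at about (432,270), the stand at (337,186) and the rest at (263,268). It also shows the carton at (343,295), the timer at (390,214) and the bottles at (228,226) and (208,280). The side view shows the stand at (257,290), the rest at (386,302) and the gauge at (295,210). Next I'll zoom in on these.

```bash
cat > h.py <<'E'
import cv2,numpy as np
from workcell import get_calibration
from scipy.spatial.transform import Rotation as R
def ray(n,uv):
    c=get_calibration(n);K=np.array([[c['fx'],0,c['cx']],[0,c['fy'],c['cy']],[0,0,1]])
    p=cv2.undistortPoints(np.array(uv,float).reshape(-1,1,2),K,c['D']).reshape(-1,2)
    V=c['view'];d=np.c_[p,np.ones(len(p))]@V[:3,:3]
    return -V[:3,:3].T@V[:3,3],d
def onz(n,uv,z):
    o,d=ray(n,uv);return o+d*((z-o[2])/d[:,2])[:,None]
def proj(n,P):
    c=get_calibration(n);K=np.array([[c['fx'],0,c['cx']],[0,c['fy'],c['cy']],[0,0,1]]);V=c['view']
    return cv2.projectPoints(np.array(P,float).reshape(-1,1,3),cv2.Rodrigues(V[:3,:3])[0],V[:3,3],K,c['D'])[0].reshape(-1,2)
def tri(ua,ub):
    (o1,d1),(o2,d2)=ray('top',[ua]),ray('side',[ub]);d1,d2=d1[0],d2[0]
    s=np.linalg.lstsq(np.c_[d1,-d2],o2-o1,rcond=None)[0]
    a,b=o1+s[0]*d1,o2+s[1]*d2;return (a+b)/2,np.linalg.norm(a-b)
def crop(img,x,y,w,h,k):
    return cv2.resize(img[y:y+h,x:x+w],None,fx=k,fy=k,interpolation=cv2.INTER_CUBIC)
E
python3 - <<'E'
from h import *
t=cv2.imread('pics/top0.png');s=cv2.imread('pics/side0.png')
a=[crop(t,310,150,60,60,6),crop(t,240,240,50,60,6),crop(t,390,245,60,60,6)]
b=[crop(s,220,210,75,110,5),crop(s,350,270,70,60,5)]
def row(l):
    H=max(i.shape[0] for i in l);return np.hstack([cv2.copyMakeBorder(i,0,H-i.shape[0],0,0,0) for i in l])
cv2.imwrite('pics/c_top.png',cv2.resize(row(a),None,fx=.78,fy=.78)) ;cv2.imwrite('pics/c_side.png',row(b))
# gauge
g=cv2.cvtColor(t,cv2.COLOR_BGR2GRAY)
m=np.zeros_like(g);m[245:295,392:448]=(g[245:295,392:448]>120)*255
cs,hi=cv2.findContours(m,cv2.RETR_CCOMP,cv2.CHAIN_APPROX_NONE)
for c,h in zip(cs,hi[0]):
    if cv2.contourArea(c)>15: 
        r=cv2.minAreaRect(c);M=cv2.moments(c)
        print(h[3],cv2.contourArea(c),r,(M['m10']/M['m00'],M['m01']/M['m00']))
        if h[3]<0: print(onz('top',cv2.boxPoints(r),.008).round(4), onz('top',[r[0]],.008))
        else: print('hole',onz('top',[(M['m10']/M['m00'],M['m01']/M['m00'])],.006))
E
```

```text
-1 757.0 ((419.5633544921875, 269.33367919921875), (36.71202087402344, 22.1162109375), 20.85445785522461) (419.6036988110964, 269.3152796125055)
[[ 0.4787 -0.1427  0.008 ]
 [ 0.5313 -0.1625  0.008 ]
 [ 0.4995 -0.2497  0.008 ]
 [ 0.4472 -0.2296  0.008 ]] [[ 0.48911141 -0.19610217  0.008     ]]
0 48.0 ((430.50006103515625, 274.0000305175781), (7.77817440032959, 7.77817440032959), 45.0) (430.4305555555555, 273.76388888888886)
hole [[ 0.47837454 -0.22412453  0.006     ]]
```

View pics/c_top.png

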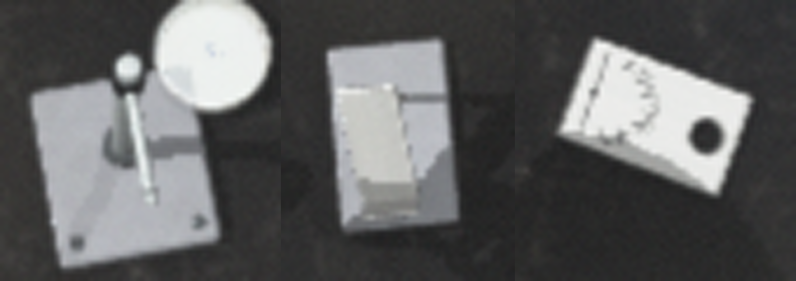

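View pics/c_side.png

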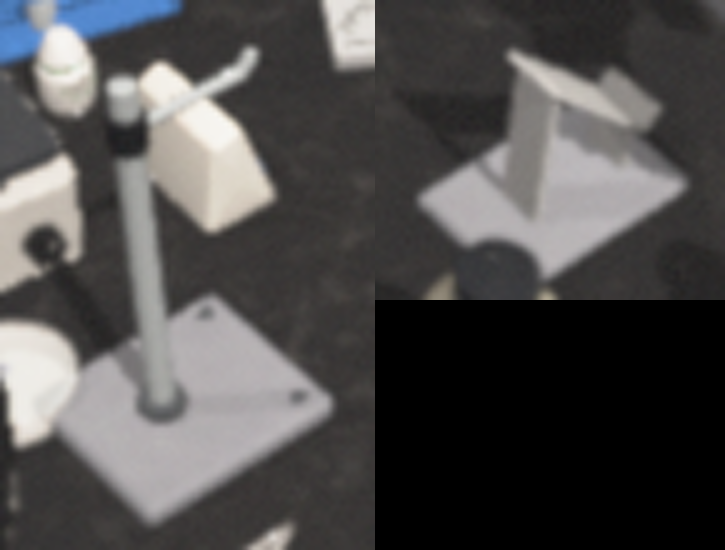

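The crops show the post top at about (337.4,164.5) in top and (244.4,226.8) in side. The hook tip is at about (342.3,192.3) in top and (270.2,220.8) in side. The gauge measures 56 x 92 mm, with the hole 30 mm from its centre, so it checks out. Next is the stand.

```bash
python3 - <<'E'
from h import *
pt,e1=tri((337.4,164.5),(244.4,226.8)); tip,e2=tri((342.3,192.3),(270.2,220.8))
print('post top',pt,e1,'tip',tip,e2)
A=onz('top',[(337.4,164.5)],.193)[0]; B=onz('top',[(342.3,192.3)],.176)[0]
d=A-B;print('top only',A,B,np.hypot(*d[:2]),np.degrees(np.arctan2(d[1],d[0])))
t=cv2.imread('pics/top0.png').astype(int)
# base corners by crop reading
c=np.array([(32,95),(218,240),(63,268)])/4.68+[310,150]
W=onz('top',c,.012);print('base corners',W.round(4));e=W[1]-W[2];f=W[0]-W[2]
print('widths',np.linalg.norm(e),np.linalg.norm(f),np.degrees(np.arctan2(e[1],e[0]))+90,np.degrees(np.arctan2(f[1],f[0])),'centre',(W[0]+W[1])/2)
for n,u,z in (('carton',(343,295),.03),('rest',(263,268),.04),('medA',(228,226),.1),('timer',(390,214),.05)):print(n,onz('top',[u],z)[0].round(3))
E
```

```text
post top [0.70925197 0.01880549 0.19294112] 0.0007252775914307646 tip [0.65100894 0.00735658 0.17661597] 0.0009553555769347432
top only [0.70890934 0.01898232 0.193     ] [0.65154191 0.00709211 0.176     ] 0.05858668070264891 11.709557709655313
base corners [[ 0.7383  0.0683  0.012 ]
 [ 0.6595 -0.0346  0.012 ]
 [ 0.6427  0.0496  0.012 ]]
widths 0.08582930265147308 0.09736803870791391 11.286086579004234 11.064000843740505 centre [0.69892405 0.01683594 0.012     ]
carton [ 0.423 -0.003  0.03 ]
rest [0.485 0.195 0.04 ]
medA [0.582 0.272 0.1  ]
timer [ 0.623 -0.115  0.05 ]
```

```bash
cat >> h.py <<'E'
from scipy.linalg import logm
from workcell import monitor
def T(p,Rm):
    M=np.eye(4);M[:3,:3]=Rm;M[:3,3]=p;return M
def cur():
    o=monitor.get_obs();return T(o['ee_pos'],R.from_euler('xyz',o['tcp_rot'],degrees=True).as_matrix())
def plan(goal,start=None):
    S=cur() if start is None else start
    D=np.linalg.inv(S)@goal
    rv=R.from_matrix(D[:3,:3]).as_rotvec()
    L=np.real(logm(D));w=np.array([L[2,1],L[0,2],L[1,0]])
    print('screw units: shift',(L[:3,3]/.04).round(2),'turn',(w/.1).round(2));return
def down(yaw):return R.from_euler('xyz',[180,0,yaw],degrees=True).as_matrix()
GX=np.radians(-110.5);GRASP=np.array([.489,-.196])-.02*np.array([np.cos(GX),np.sin(GX)])
E
echo ok
```

```text
ok
```

Emit:
{"name": "carry_out", "arguments": {
  "targets": "0 0 0 0 0 1 1;0 0 0 0 0 1 1;0 0 0 0 0 1 1;0 0 0 0 0 1 1;0 0 0 0 0 1 1;0 0 0 0 0 1 1;0 0 0 0 0 1 1;0 0 0 0 0 1 1"
}}

```text
time: 0.77
ee_pos: [0.3964, 0.3813, 0.4043]
tcp_rot: [-180.0, 0.0, 87.8]
wrist_force: [-0.2, -0.4, 0.3]
opening: 0.0856
grasp_force: 0.0
```

Emit:
{"name": "carry_out", "arguments": {
  "targets": "0 0 0 0 0 1 1;0 0 0 0 0 1 1;0 0 0 0 0 1 1;0 0 0 0 0 1 1;0 0 0 0 0 1 1;0 0 0 0 0 1 1;0 0 0 0 0 1 1;0 0 0 0 0 1 1"
}}

```text
time: 1.43
ee_pos: [0.402, 0.3752, 0.4042]
tcp_rot: [-179.6, 0.0, 42.9]
wrist_force: [-0.1, -0.3, 1.0]
opening: 0.0855
grasp_force: 0.0
```

```bash
python3 - <<'E'
from h import *
o=monitor.get_obs();print(o['q'].round(1),o['tcp_rot'],o['ee_pos'],o['time'])
C=cur();plan(T([*GRASP,.40],C[:3,:3]));print(GRASP)
E
```

```text
[ 42.9   5.   10.   95.1   0.4 180. ] [-1.79639457e+02  4.93651484e-02  4.29297867e+01] [0.40204658 0.37521626 0.40422911] 1.4333
screw units: shift [-7.69 11.71  0.04] turn [-0.  0.  0.]
[ 0.49600415 -0.17726656]
```

Emit:
{"name": "carry_out", "arguments": {
  "targets": "-0.48 0.73 0 0 0 0 1;-0.48 0.73 0 0 0 0 1;-0.48 0.73 0 0 0 0 1;-0.48 0.73 0 0 0 0 1;-0.48 0.73 0 0 0 0 1;-0.48 0.73 0 0 0 0 1;-0.48 0.73 0 0 0 0 1;-0.48 0.73 0 0 0 0 1"
}}

```text
time: 2.1
ee_pos: [0.449, 0.0973, 0.4031]
tcp_rot: [-179.7, 0.0, 42.9]
wrist_force: [0.5, 0.5, 0.9]
opening: 0.0858
grasp_force: 0.0
```

Emit:
{"name": "carry_out", "arguments": {
  "targets": "-0.48 0.73 0 0 0 0 1;-0.48 0.73 0 0 0 0 1;-0.48 0.73 0 0 0 0 1;-0.48 0.73 0 0 0 0 1;-0.48 0.73 0 0 0 0 1;-0.48 0.73 0 0 0 0 1;-0.48 0.73 0 0 0 0 1;-0.48 0.73 0 0 0 0 1"
}}

```text
time: 2.77
ee_pos: [0.4957, -0.1785, 0.4016]
tcp_rot: [-179.6, 0.0, 42.9]
wrist_force: [1.2, 1.1, -0.1]
opening: 0.0855
grasp_force: 0.0
```

```bash
python3 - <<'E'
from h import *
o=monitor.get_obs();print(o['q'].round(1),o['tcp_rot'],o['ee_pos'],o['time'])
plan(T([*GRASP,.25],down(69.5)))
E
```

```text
[-19.8   1.9   6.5  94.9   0.2 117.2] [-1.79633879e+02  9.42060199e-03  4.29175769e+01] [ 0.49568143 -0.17851978  0.4015821 ] 2.7667
screw units: shift [0.03 0.   3.79] turn [-0.06 -0.01 -4.64]
```

Emit:
{"name": "carry_out", "arguments": {
  "targets": "0 0 0.47 0 0 -0.58 1;0 0 0.47 0 0 -0.58 1;0 0 0.47 0 0 -0.58 1;0 0 0.47 0 0 -0.58 1;0 0 0.47 0 0 -0.58 1;0 0 0.47 0 0 -0.58 1;0 0 0.47 0 0 -0.58 1;0 0 0.47 -0.06 0 -0.58 1"
}}

```text
time: 3.43
ee_pos: [0.495, -0.176, 0.2502]
tcp_rot: [-180.0, -0.1, 69.7]
wrist_force: [-0.4, 0.2, -0.0]
opening: 0.0856
grasp_force: 0.0
```

```bash
python3 - <<'E'
from h import *
from workcell import camera
o=monitor.get_obs();print(o['q'].round(1),o['tcp_rot'],o['ee_pos'],o['time'])
plan(T([*GRASP,.172],down(69.5)))
cv2.imwrite('pics/side1.png',crop(camera('side')[:,:,::-1],230,100,250,180,3))
E
```

```text
[-19.6   1.5 -10.7  77.9   0.1  90.7] [-1.79986348e+02 -1.40239434e-01  6.96748041e+01] [ 0.49501981 -0.17596969  0.25015146] 3.4333
screw units: shift [-0.02  0.03  1.95] turn [-0.   -0.02  0.03]
```

View pics/side1.png

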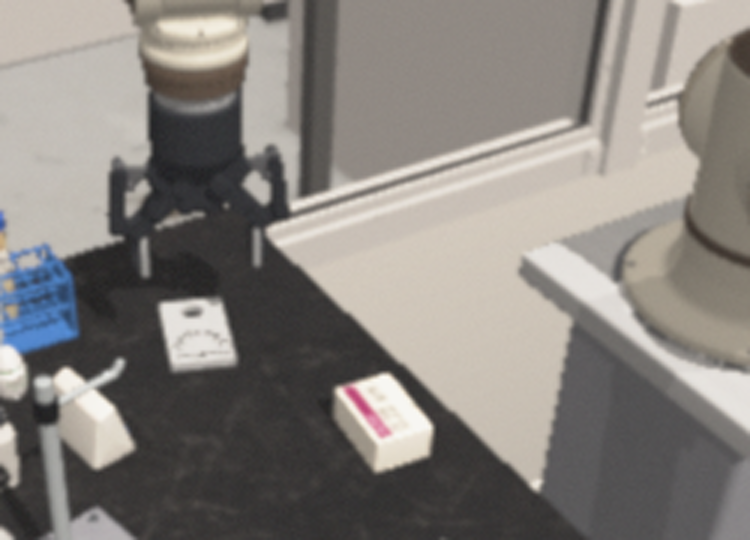

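The picture shows the open fingers standing to either side of the gauge's line, and nothing is in the way. I'll descend and then close.

Emit:
{"name": "carry_out", "arguments": {
  "targets": "0 0.03 0.33 0 0 0 1;0 0 0.33 0 0 0 1;0 0 0.33 0 0 0 1;0 0 0.33 0 0 0 1;0 0 0.33 0 0 0 1;0 0 0.35 0 0 0 1;0 0 0 0 0 0 1;0 0 0 0 0 0 0.5",
  "newtons": 60
}}

```text
time: 4.15
ee_pos: [0.4962, -0.1762, 0.1714]
tcp_rot: [-179.9, -0.1, 69.5]
wrist_force: [1.2, -0.4, 0.6]
opening: 0.0756
grasp_force: 0.0
```

Emit:
{"name": "carry_out", "arguments": {
  "targets": "0 0 0 0 0 0 0.3;0 0 0 0 0 0 0;0 0 0 0 0 0 -0.5;0 0 0 0 0 0 -1;0 0 0 0 0 0 -1;0 0 0 0 0 0 -1;0 0 0 0 0 0 -1;0 0 0 0 0 0 -1",
  "newtons": 60
}}

```text
time: 4.82
ee_pos: [0.497, -0.1765, 0.1734]
tcp_rot: [179.8, -0.1, 69.5]
wrist_force: [-0.2, -0.1, 5.4]
opening: 0.0536
grasp_force: 63.0
```

Emit:
{"name": "carry_out", "arguments": {
  "targets": "0 0 -0.2 0 0 0 -1;0 0 -0.5 0 0 0 -1;0 0 -0.6 0 0 0 -1;0 0 -0.7 0 0 0 -1;0 0 -0.7 0 0 0 -1;0 0 -0.7 0 0 0 -1;0 0 -0.6 0 0 0 -1;0 0 -0.4 0 0 0 -1",
  "newtons": 80
}}

```text
time: 5.48
ee_pos: [0.4961, -0.1766, 0.3514]
tcp_rot: [179.8, -0.1, 69.5]
wrist_force: [0.8, -0.3, -0.7]
opening: 0.0529
grasp_force: 83.8
```

```bash
cat >> h.py <<'E'
A=np.radians(11.3);XS=np.array([np.cos(A),np.sin(A),0]);YS=np.array([-np.sin(A),np.cos(A),0]);Z=np.array([0,0,1.])
TIP=np.array([.6508,.0072,.176])
RH=np.c_[-Z,-YS,XS]   # tool x down, z toward post
def hang(e,hz,s=0,dp=.169):
    """plate centre e beyond tip (towards post), hole height hz"""
    g=TIP+XS*e+YS*s;g[2]=hz-.05
    return T(g-XS*dp,RH)
E
python3 - <<'E'
from h import *
o=monitor.get_obs();print(o['q'].round(1),o['opening'],o['grasp_force'])
print(np.linalg.det(RH))
G=hang(-.06,.30);print(G[:3,3])
plan(G)
C=cur();D=np.linalg.inv(C)@G;L=logm(D).real
from scipy.linalg import expm
for s in np.linspace(0,1,6):
    M=C@expm(L*s).real;print(M[:3,3].round(3),(M[:3,3]+.173*M[:3,2]).round(3))
E
```

```text
[-19.6   0.8  -0.1  88.8   0.1  90.9] 0.052929052683064595 83.75168433900399
-1.0
[ 0.42623924 -0.03767167  0.25      ]Traceback (most recent call last):
  File "<stdin>", line 5, in <module>
  File "h.py", line 29, in plan
    rv=R.from_matrix(D[:3,:3]).as_rotvec()
       ~~~~~~~~~~~~~^^^^^^^^^^
  File "scipy/spatial/transform/_rotation.pyx", line 1143, in scipy.spatial.transform._rotation.Rotation.from_matrix
ValueError: Non-positive determinant (left-handed or null coordinate frame) in rotation matrix 0: [[-2.57453457e-03 -8.49927688e-01  5.26893060e-01]
 [-4.19926495e-03  5.26899349e-01  8.49917315e-01]
 [ 9.99987869e-01  2.44220536e-05  4.92559214e-03]].
```

```bash
sed -i 's/RH=np.c_\[-Z,-YS,XS\]/RH=np.c_[-Z,YS,XS]/' h.py
python3 - <<'E'
from h import *
from scipy.linalg import expm
G=hang(-.06,.30);print(G[:3,3])
plan(G)
C=cur();D=np.linalg.inv(C)@G;L=logm(D).real
for s in np.linspace(0,1,6):
    M=C@expm(L*s).real;print(M[:3,3].round(3),(M[:3,3]+.173*M[:3,2]).round(3))
E
```

```text
[ 0.42623924 -0.03767167  0.25      ]
screw units: shift [ 5.46 -0.71 -1.47] turn [-16.    -8.91 -16.08]
[ 0.496 -0.177  0.351] [ 0.497 -0.176  0.178]
[ 0.498 -0.132  0.358] [ 0.546 -0.172  0.196]
[ 0.486 -0.089  0.35 ] [ 0.585 -0.146  0.22 ]
[ 0.465 -0.056  0.327] [ 0.607 -0.105  0.242]
[ 0.442 -0.038  0.292] [ 0.61  -0.054  0.254]
[ 0.426 -0.038  0.25 ] [ 0.596 -0.004  0.25 ]
```

Emit:
{"name": "carry_out", "arguments": {
  "targets": "0.23 -0.03 -0.06 -0.67 -0.37 -0.67 -1;0.23 -0.03 -0.06 -0.67 -0.37 -0.67 -1;0.23 -0.03 -0.06 -0.67 -0.37 -0.67 -1;0.23 -0.03 -0.06 -0.67 -0.37 -0.67 -1;0.23 -0.03 -0.06 -0.67 -0.37 -0.67 -1;0.23 -0.03 -0.06 -0.67 -0.37 -0.67 -1;0.23 -0.03 -0.06 -0.67 -0.37 -0.67 -1;0.23 -0.03 -0.06 -0.67 -0.37 -0.67 -1"
}}

```text
time: 6.15
ee_pos: [0.4935, -0.1012, 0.3533]
tcp_rot: [153.6, 23.7, 95.7]
wrist_force: [0.3, -0.7, -0.8]
opening: 0.0528
grasp_force: 83.8
```

Emit:
{"name": "carry_out", "arguments": {
  "targets": "0.23 -0.03 -0.06 -0.67 -0.37 -0.67 -1;0.23 -0.03 -0.06 -0.67 -0.37 -0.67 -1;0.23 -0.03 -0.06 -0.67 -0.37 -0.67 -1;0.23 -0.03 -0.06 -0.67 -0.37 -0.67 -1;0.23 -0.03 -0.06 -0.67 -0.37 -0.67 -1;0.23 -0.03 -0.06 -0.67 -0.37 -0.67 -1;0.23 -0.03 -0.06 -0.67 -0.37 -0.67 -1;0.23 -0.03 -0.06 -0.67 -0.37 -0.67 -1"
}}

```text
time: 6.82
ee_pos: [0.46, -0.0443, 0.3174]
tcp_rot: [134.4, 55.4, 114.5]
wrist_force: [-0.7, 0.3, -0.5]
opening: 0.0525
grasp_force: 83.9
```

Emit:
{"name": "carry_out", "arguments": {
  "targets": "0.23 -0.03 -0.06 -0.67 -0.37 -0.67 -1;0.23 -0.03 -0.06 -0.67 -0.37 -0.67 -1;0.23 -0.03 -0.06 -0.67 -0.37 -0.67 -1;0.23 -0.03 -0.06 -0.67 -0.37 -0.67 -1;0.23 -0.03 -0.06 -0.67 -0.37 -0.67 -1;0.23 -0.03 -0.06 -0.67 -0.37 -0.67 -1;0.23 -0.03 -0.06 -0.67 -0.37 -0.67 -1;0.23 -0.03 -0.06 -0.67 -0.37 -0.67 -1"
}}

```text
time: 7.48
ee_pos: [0.4619, -0.0367, 0.282]
tcp_rot: [174.2, 88.5, -173.7]
wrist_force: [0.2, -0.1, -0.4]
opening: 0.0528
grasp_force: 83.9
```

```bash
python3 - <<'E'
from h import *
from workcell import camera
o=monitor.get_obs();print(o['q'].round(1),o['opening'],o['grasp_force'],o['ee_pos'],o['time'])
plan(hang(-.06,.30));plan(hang(-.06,.173))
cv2.imwrite('pics/side2.png',camera('side')[:,:,::-1]);cv2.imwrite('pics/side2c.png',crop(camera('side')[:,:,::-1],200,100,260,195,3))
cv2.imwrite('pics/top2.png',camera('top')[:,:,::-1])
E
```

```text
[ -9.7 -39.8 -65.7 -24.2  21.8  -0.5] 0.05275549322607106 83.89343538321555 [ 0.46185125 -0.03671746  0.28201947] 7.4833
screw units: shift [ 0.81  0.16 -0.87] turn [ 0.15 -0.27 -0.03]
screw units: shift [ 3.99  0.15 -0.82] turn [ 0.15 -0.27 -0.03]
```

View pics/side2c.png

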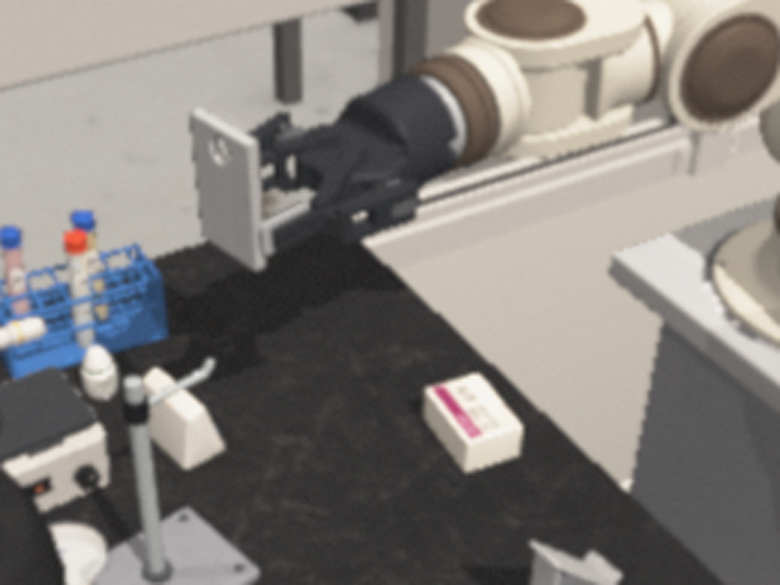

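The picture shows the gauge upright in the gripper with its hole at the top at (218,150). The arm is at its elbow limit (q3 = -65.7) and so sits a little short of the pose. I'll lower to hook height a little nearer the hook.

```bash
python3 - <<'E'
from h import *
plan(hang(-.03,.23))
E
```

```text
screw units: shift [ 2.48  0.15 -0.08] turn [ 0.09 -0.34 -0.1 ]
```

Emit:
{"name": "carry_out", "arguments": {
  "targets": "0.31 0.02 -0.01 0.01 -0.04 -0.01 -1;0.31 0.02 -0.01 0.01 -0.04 -0.01 -1;0.31 0.02 -0.01 0.01 -0.04 -0.01 -1;0.31 0.02 -0.01 0.01 -0.04 -0.01 -1;0.31 0.02 -0.01 0.01 -0.04 -0.01 -1;0.31 0.02 -0.01 0.01 -0.04 -0.01 -1;0.31 0.02 -0.01 0.01 -0.04 -0.01 -1;0.31 0.02 -0.01 0.01 -0.04 -0.01 -1"
}}

```text
time: 8.3
ee_pos: [0.4943, -0.0393, 0.2014]
tcp_rot: [-179.5, 89.3, -167.5]
wrist_force: [-4.7, 2.3, 27.5]
opening: 0.0527
grasp_force: 84.4
```

```bash
python3 - <<'E'
from h import *
o=monitor.get_obs();print(o['q'].round(1),o['opening'],o['grasp_force'],o['ee_pos'],o['time'])
plan(hang(-.03,.173));plan(hang(-.015,.173))
C=cur();d=(C[:3,3]+.169*C[:3,2]-TIP);print('e',d@XS,'s',d@YS,'tool z',C[:3,2])
E
```

```text
[ -9.2 -19.  -65.6 -45.9  21.2  -0.3] 0.05274478476089263 84.36913122757687 [ 0.49430157 -0.03934505  0.2014494 ] 8.3
screw units: shift [ 1.97  0.38 -0.9 ] turn [ 0.12 -0.13  0.  ]
screw units: shift [ 1.96  0.38 -0.52] turn [ 0.12 -0.13  0.  ]
e 0.006389289986203857 s -0.01296084295558011 tool z [ 0.97812715  0.20761785 -0.01273208]
```

The wrist force shows the plate came down on the hook, because the elbow limit pushed the tool forward as it descended. I'll lift clear, then fit the arm's reach from the logged states to find a tilt that works.

Emit:
{"name": "carry_out", "arguments": {
  "targets": "-0.3 0 0 0 0 0 -1;-0.3 0 0 0 0 0 -1;-0.3 0 0 0 0 0 -1;-0.3 0 0 0 0 0 -1;-0.3 0 0 0 0 0 -1;-0.3 0 0 0 0 0 -1;-0.3 0 0 0 0 0 -1;-0.3 0 0 0 0 0 -1"
}}

```text
time: 8.97
ee_pos: [0.4947, -0.0387, 0.2964]
tcp_rot: [174.6, 89.0, -173.4]
wrist_force: [-0.1, 0.1, -0.9]
opening: 0.0528
grasp_force: 88.1
```

```bash
cat > kin.py <<'E'
from h import *
from scipy.optimize import least_squares
o=monitor.get_obs()
data=[([43.888,5.012,10.035,95.097,0,90],[.39639,.3813,.404]),([42.9,5,10,95.1,.4,180],[.40205,.37522,.40423]),
([-19.8,1.9,6.5,94.9,.2,117.2],[.49568,-.17852,.40158]),([-19.6,1.5,-10.7,77.9,.1,90.7],[.49502,-.17597,.25015]),
([-19.6,.8,-.1,88.8,.1,90.9],[.4961,-.1766,.3514]),([-9.7,-39.8,-65.7,-24.2,21.8,-.5],[.46185,-.03672,.28202]),
([-9.2,-19,-65.6,-45.9,21.2,-.3],[.4943,-.03935,.20145]),(o['q'],o['ee_pos'])]
def fk(q,p):
    q=np.radians(q);h,L1,L2,d,n,Lw,a=p
    u=lambda pit:np.array([np.cos(pit),0,-np.sin(pit)]);v=lambda pit:np.array([np.sin(pit),0,np.cos(pit)])
    f=q[1]-q[2];g=f+q[3]
    t=np.cos(q[4])*u(g)+np.sin(q[4])*np.array([0,1,0])
    x=np.array([a,0,h])+L1*v(q[1])+L2*u(f)+d*u(g)+n*v(g)+Lw*t
    Rz=R.from_euler('z',q[0]).as_matrix();return Rz@x,Rz@t
s=least_squares(lambda p:np.r_[np.concatenate([fk(q,p)[0]-x for q,x in data]),1e-3*(p[3:]-[0,0,.2,0])],[.2,.5,.5,0,0,.2,0])
P=s.x
if __name__=='__main__':
    print(P.round(4),np.abs(s.fun).max());print(o['q'].round(1),o['ee_pos'],o['wrist_force'],o['grasp_force'],o['opening'])
    print(fk(o['q'],P)[1],cur()[:3,2])
E
python3 kin.py
```

```text
[ 0.197   0.4332  0.5258  0.1585 -0.0143  0.1116  0.0066] 0.007849268685949207
[ -9.1 -33.  -61.  -26.8  21.1  -0.3] [ 0.49473474 -0.03874876  0.29640004] [-0.09082742  0.10608466 -0.91438608] 88.0606264754897 0.052780997964276696
[ 0.97808413  0.20743901 -0.01790252] [ 0.97808413  0.20743901 -0.01790252]
```

```bash
sed -i 's/h,L1,L2,d,n,Lw,a=p/h,L1,L2,d,n,Lw,a,c=p/; s/+Lw\*t$/+Lw*t+c*(np.sin(q[4])*u(g)+np.array([0,1-np.cos(q[4]),0]))/; s/\[0,0,.2,0\])/[0,0,.2,0,0])/; s/0,0,.2,0\])$/0,0,.2,0,0])/' kin.py
cat >> kin.py <<'E'
    print(np.array([fk(q,P)[0]-x for q,x in data]).round(4))
    lo=np.radians([-179,-48.5,-65.6,-126,-82,-180][:5]);hi=np.radians([179,103.8,70.7,130,87])
    # min feasibility: tilt down tau, plate centre at e, hole at height .173 ; 
    for yaw in (11.3,0):
      for tau in (0,10,20,30,40,45):
        y,t=np.radians([yaw,tau]);hd=np.array([np.cos(y),np.sin(y),0])
        z=hd*np.cos(t)-Z*np.sin(t);gx=Z*np.cos(t)+hd*np.sin(t)
        for e in (-.03,-.015,.015):
            hole=TIP+XS*e;hole[2]=.174
            # grip at plate x=-20, tool angle = tool normal to plate
            out=[]
            for beta in (0,30,40):   # tool inclined in the plate frame by beta (pick tilt), plate at tau-beta
                pt=t-np.radians(beta)
                g2=Z*np.cos(pt)+hd*np.sin(pt)
                if pt<-.02: continue
                x=hole-.05*g2-.169*z
                r=least_squares(lambda q:np.r_[fk(np.degrees(np.r_[q,0]),P)[0]-x,.3*(fk(np.degrees(np.r_[q,0]),P)[1]-z)],np.radians([-5,-10,-55,-40,15]),bounds=(lo,hi))
                out.append((beta,round(np.sqrt(2*r.cost)*1e3,1),np.degrees(r.x[1:4]).round().astype(int).tolist()))
            print(yaw,tau,e,out)
E
python3 kin.py
```

```text
[ 0.2745  0.4206  0.5202  0.1525 -0.0857  0.1836  0.0842 -0.3816] 0.007495712129776899
[ -9.1 -33.  -61.  -26.8  21.1  -0.3] [ 0.49473474 -0.03874876  0.29640004] [-0.09082742  0.10608466 -0.91438608] 88.0606264754897 0.052780997964276696
[ 0.97808413  0.20743901 -0.01790252] [ 0.97808413  0.20743901 -0.01790252]
[[ 0.0022  0.0021 -0.001 ]
 [ 0.002   0.002   0.0013]
 [ 0.0025 -0.0002  0.0007]
 [-0.0075  0.0027 -0.0005]
 [-0.0002  0.0004 -0.0004]
 [ 0.     -0.0007 -0.0027]
 [-0.0048  0.0012  0.0048]
 [ 0.0047 -0.0004 -0.0022]]
11.3 0 -0.03 [(0, np.float64(16.3), [4, -66, -69])]
11.3 0 -0.015 [(0, np.float64(11.6), [4, -66, -69])]
11.3 0 0.015 [(0, np.float64(1.9), [3, -66, -69])]
11.3 10 -0.03 [(0, np.float64(14.7), [-13, -66, -41])]
11.3 10 -0.015 [(0, np.float64(10.1), [-14, -66, -41])]
11.3 10 0.015 [(0, np.float64(0.4), [-14, -66, -41])]
11.3 20 -0.03 [(0, np.float64(1.9), [-30, -66, -14])]
11.3 20 -0.015 [(0, np.float64(0.0), [-29, -65, -15])]
11.3 20 0.015 [(0, np.float64(0.0), [-25, -62, -16])]
11.3 30 -0.03 [(0, np.float64(0.0), [-35, -60, 7]), (30, np.float64(0.0), [-30, -58,
[... 1774 characters left out ...]
), [-48, -53, 36]), (40, np.float64(0.0), [-48, -53, 36])]
0 40 -0.015 [(0, np.float64(9.4), [-48, -52, 37]), (30, np.float64(0.0), [-47, -52, 35]), (40, np.float64(0.0), [-46, -51, 34])]
0 40 0.015 [(0, np.float64(0.0), [-47, -50, 37]), (30, np.float64(0.0), [-42, -49, 33]), (40, np.float64(0.0), [-40, -49, 31])]
0 45 -0.03 [(0, np.float64(0.4), [-48, -48, 45]), (30, np.float64(0.0), [-44, -48, 41]), (40, np.float64(0.0), [-42, -47, 40])]
0 45 -0.015 [(0, np.float64(0.0), [-46, -47, 44]), (30, np.float64(0.0), [-41, -46, 40]), (40, np.float64(0.0), [-40, -46, 39])]
0 45 0.015 [(0, np.float64(0.0), [-41, -44, 42]), (30, np.float64(0.0), [-36, -43, 38]), (40, np.float64(0.0), [-35, -43, 37])]
```

The arm can only reach the hook with the tool tilted down. A tilt of about 28° also suits the upturned tip, because the hole threads along it. First I'll go to a tilted pose high above and in front of the tip, then check there with the cameras.

```bash
cat >> h.py <<'E'
def hangt(e,hz,tau,s=0,px=.05,dp=.169):
    t=np.radians(tau);z=XS*np.cos(t)-Z*np.sin(t);gx=Z*np.cos(t)+XS*np.sin(t)
    h=TIP+XS*e+YS*s;h[2]=hz
    return T(h-px*gx-dp*z,np.c_[-gx,YS,z])
E
python3 - <<'E'
from h import *
G=hangt(-.03,.27,28);print(G[:3,3]);plan(G)
E
```

```text
[ 0.45203753 -0.03251666  0.30519331]
screw units: shift [ 0.04  0.37 -1.05] turn [0.12 4.71 0.01]
```

Emit:
{"name": "carry_out", "arguments": {
  "targets": "0 0.05 -0.13 0.01 0.59 0 -1;0 0.05 -0.13 0.01 0.59 0 -1;0 0.05 -0.13 0.01 0.59 0 -1;0 0.05 -0.13 0.01 0.59 0 -1;0 0.05 -0.13 0.01 0.59 0 -1;0 0.05 -0.13 0.01 0.59 0 -1;0 0.05 -0.13 0.01 0.59 0 -1;0.04 -0.03 -0.13 0.04 0.59 0 -1"
}}

```text
time: 9.63
ee_pos: [0.4511, -0.0344, 0.304]
tcp_rot: [-179.5, 61.8, -168.2]
wrist_force: [0.7, 0.2, -1.4]
opening: 0.0526
grasp_force: 88.0
```

```bash
python3 - <<'E'
from h import *
from workcell import camera
o=monitor.get_obs();print(o['q'].round(1),o['ee_pos'],o['time']);plan(hangt(-.03,.27,28))
C=cur();pr=lambda p:(C@np.r_[p,1])[:3]
hole=pr([-.05,0,.169]);print('pred hole',hole,proj('side',[hole]),proj('top',[hole]))
cor=[pr([-x,y,z]) for z in(.165,.173) for x,y in((.065,.028),(.065,-.028),(-.025,-.028),(-.025,.028))]
for n in('side','top'):
    im=camera(n)[:,:,::-1].copy();cv2.imwrite(f'pics/{n}3.png',im)
    uv=proj(n,cor);print(n,uv.round(1).tolist())
    x,y=(uv.mean(0)-[50,37]).astype(int);k=crop(im,x,y,100,75,7)
    for a in np.r_[uv,proj(n,[hole])]:cv2.circle(k,tuple(int(v) for v in (a-[x,y]+.5)*7),3,(0,0,255),-1)
    cv2.imwrite(f'pics/{n}3c.png',k);print(x,y)
E
```

```text
[ -8.6 -42.8 -51.2  21.3  17.4  -9.9] [ 0.45106574 -0.03439139  0.30402116] 9.6333
screw units: shift [-0.04  0.04  0.02] turn [-0.01 -0.04  0.04]
pred hole [ 6.20263428e-01 -5.09584501e-04  2.68171950e-01] [[279.75579569 176.02310339]] [[347.48150417 199.45126458]]
side [[287.3, 176.1], [268.9, 164.0], [287.6, 189.7], [305.1, 201.7], [284.4, 179.2], [266.1, 167.0], [285.0, 192.5], [302.5, 204.6]]
235 147
top [[333.2, 199.0], [361.7, 193.8], [362.7, 220.2], [336.6, 225.0], [332.5, 195.8], [360.9, 190.6], [362.0, 217.1], [335.9, 221.9]]
298 170
```

View pics/side3c.png

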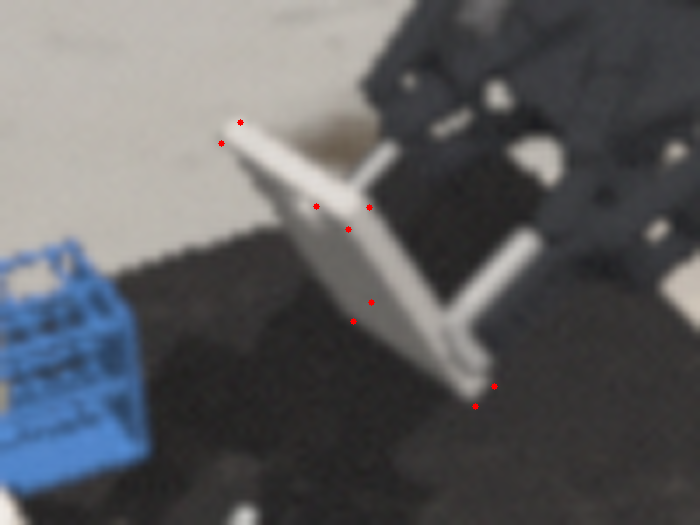

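View pics/top3c.png

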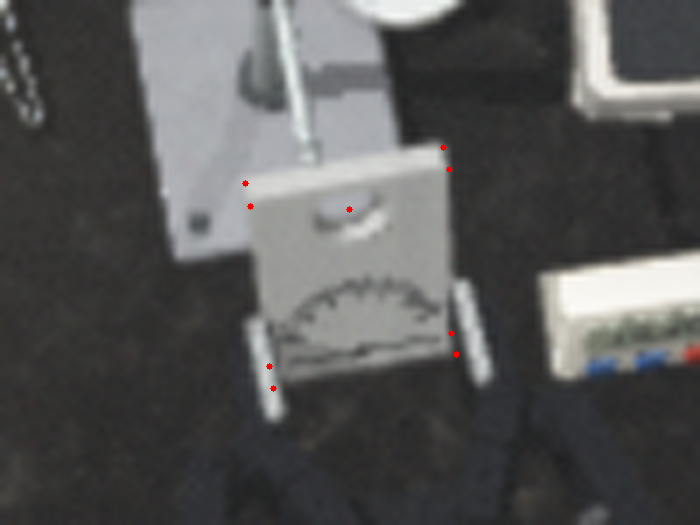

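Both views agree with the predicted gauge outline to within 1–2 px, about 2 mm, and the predicted hole dot at (349,209) lies in the real hole in the top view. The hold has not slipped, so I'll go down in front of the tip.

```bash
python3 - <<'E'
from h import *
A1=hangt(-.03,.174,28);plan(A1);plan(hangt(0,.174,28),A1);plan(hangt(.014,.171,28),hangt(0,.174,28))
E
```

```text
screw units: shift [2.1  0.06 1.14] turn [-0.01 -0.01  0.04]
screw units: shift [-0.35  0.    0.66] turn [-0. -0.  0.]
screw units: shift [-0.1   0.    0.34] turn [-0. -0.  0.]
```

Emit:
{"name": "carry_out", "arguments": {
  "targets": "0.26 0.01 0.14 0 0 0 -1;0.26 0.01 0.14 0 0 0 -1;0.26 0.01 0.14 0 0 0 -1;0.26 0.01 0.14 0 0 0 -1;0.26 0.01 0.14 0 0 0 -1;0.26 0.01 0.14 0 0 0 -1;0.26 0 0.14 0 0 0 -1;0.26 0 0.14 0 0 0 -1"
}}

```text
time: 10.4
ee_pos: [0.4521, -0.0327, 0.2076]
tcp_rot: [-179.6, 62.0, -168.2]
wrist_force: [0.7, -0.0, -0.4]
opening: 0.0521
grasp_force: 88.0
```

```bash
python3 - <<'E'
from h import *
from workcell import camera
o=monitor.get_obs();print(o['q'].round(1),o['ee_pos'],o['wrist_force'].round(1),o['time']);plan(hangt(0,.174,28))
C=cur();pr=lambda p:(C@np.r_[p,1])[:3]
h=pr([-.05,0,.169]);print('hole-tip',(h-TIP)@XS,(h-TIP)@YS,h[2])
im=np.hstack([crop(camera('top')[:,:,::-1],310,160,70,70,5),crop(camera('side')[:,:,::-1],235,180,90,70,5)])
cv2.imwrite('pics/c4.png',im)
E
```

```text
[ -8.3 -38.6 -60.2   7.8  17.3  -9.7] [ 0.4521082  -0.03267699  0.20760422] [ 0.7 -0.  -0.4] 10.4
screw units: shift [-0.39  0.    0.64] turn [0.   0.01 0.04]
hole-tip -0.029942780858947873 3.6524632300300055e-05 0.1725065326858042
```

View pics/c4.png

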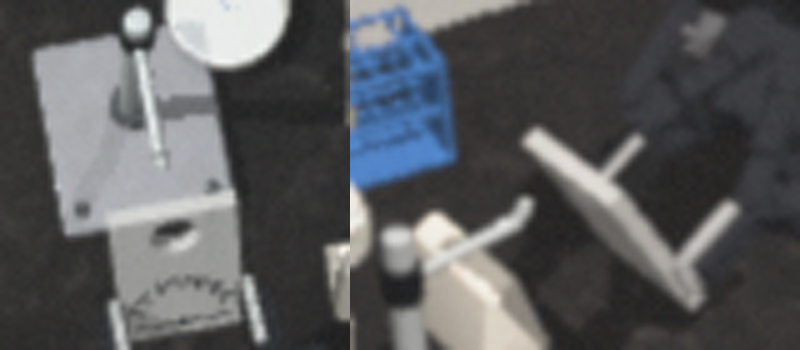

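In the top view the hook's line, from (138,20) to (162,162), runs on to the hole centre at (175,232), so it is aligned sideways. I'll insert now.

Emit:
{"name": "carry_out", "arguments": {
  "targets": "-0.05 0 0.08 0 0 0 -1;-0.05 0 0.08 0 0 0 -1;-0.05 0 0.08 0 0 0 -1;-0.05 0 0.08 0 0 0 -1;-0.05 0 0.08 0 0 0 -1;-0.05 0 0.08 0 0 0 -1;-0.05 0 0.08 0 0 0 -1;-0.04 0 0.08 0 0 0 -1"
}}

```text
time: 11.17
ee_pos: [0.4822, -0.0268, 0.2098]
tcp_rot: [-179.5, 62.0, -168.0]
wrist_force: [0.2, 0.3, -0.4]
opening: 0.0528
grasp_force: 88.0
```

Emit:
{"name": "carry_out", "arguments": {
  "targets": "-0.01 0 0.05 0 0 0 -1;-0.01 0 0.05 0 0 0 -1;-0.01 0 0.05 0 0 0 -1;-0.01 0 0.05 0 0 0 -1;-0.01 0 0.05 0 0 0 -1;-0.01 0 0.05 0 0 0 -1;-0.01 0 0.05 0 0 0 -1;-0.02 0 0 0 0 0 -1"
}}

```text
time: 11.83
ee_pos: [0.4956, -0.0241, 0.2061]
tcp_rot: [-179.5, 61.9, -168.1]
wrist_force: [0.0, 0.5, -1.1]
opening: 0.0523
grasp_force: 88.0
```

```bash
python3 - <<'E'
from h import *
o=monitor.get_obs();print(o['q'].round(1),o['ee_pos'],o['wrist_force'].round(1),o['torque'].round(2),o['time'])
C=cur();pr=lambda p:(C@np.r_[p,1])[:3]
h=pr([-.05,0,.169]);print('hole-tip',(h-TIP)@XS,(h-TIP)@YS,h[2])
for a in ((.018,.169,20),(.022,.168,12)):plan(hangt(*a))
E
```

```text
[ -6.2 -29.3 -55.6   2.9  15.5  -8.8] [ 0.49564427 -0.02409388  0.2060613 ] [ 0.   0.5 -1.1] [-0.23  0.9  -0.05] 11.8333
hole-tip 0.014372204047979965 0.00022482284230589784 0.17067779110001743
screw units: shift [0.6  0.01 0.28] turn [ 0.02 -1.41  0.05]
screw units: shift [1.18 0.01 0.55] turn [ 0.02 -2.8   0.05]
```

Emit:
{"name": "carry_out", "arguments": {
  "targets": "0.09 0 0.05 0 -0.22 0.01 -1;0.09 0 0.05 0 -0.22 0.01 -1;0.09 0 0.05 0 -0.22 0.01 -1;0.09 0 0.05 0 -0.22 0.01 -1;0.09 0 0.05 0 -0.22 0.01 -1;0.09 0 0.05 0 -0.22 0.01 -1;0.09 0 0.05 0 -0.22 0 -1;0.09 0 0.05 0 -0.22 0 -1"
}}

```text
time: 12.5
ee_pos: [0.4985, -0.0236, 0.1736]
tcp_rot: [179.8, 72.1, -168.9]
wrist_force: [0.8, -0.4, -0.5]
opening: 0.0527
grasp_force: 88.0
```

```bash
python3 - <<'E'
from h import *
o=monitor.get_obs();print(o['q'].round(1),o['ee_pos'],o['wrist_force'].round(1),o['torque'].round(2),o['time'])
C=cur();pr=lambda p:(C@np.r_[p,1])[:3]
h=pr([-.05,0,.169]);print('hole-tip',(h-TIP)@XS,(h-TIP)@YS,h[2],'tilt',np.degrees(np.arcsin(-C[2,2])))
plan(hangt(.022,.163,15))
E
```

```text
[ -6.4 -24.2 -61.9 -19.   17.   -5.6] [ 0.49854646 -0.02355874  0.17358693] [ 0.8 -0.4 -0.5] [-0.23  0.97  0.  ] 12.5
hole-tip 0.020859656047432215 -9.808043631285677e-05 0.1692896287078151 tilt 17.87844299439629
screw units: shift [0.36 0.01 0.13] turn [ 0.02 -0.5  -0.01]
```

Emit:
{"name": "carry_out", "arguments": {
  "targets": "0.05 0 0.02 0 -0.08 0 -1;0.05 0 0.02 0 -0.08 0 -1;0.05 0 0.02 0 -0.08 0 -1;0.05 0 0.02 0 -0.08 0 -1;0.05 0 0.02 0 -0.08 0 -1;0.05 0 0.02 0 -0.08 0 -1;0 0 0 0 0 0 -1;0 0 0 0 0 0 -1"
}}

```text
time: 13.17
ee_pos: [0.4996, -0.0233, 0.1604]
tcp_rot: [179.7, 74.8, -168.9]
wrist_force: [0.6, 0.1, -0.7]
opening: 0.0526
grasp_force: 88.0
```

```bash
python3 - <<'E'
from h import *
from workcell import camera
o=monitor.get_obs();print(o['q'].round(1),o['ee_pos'],o['wrist_force'].round(1),o['time'])
C=cur();pr=lambda p:(C@np.r_[p,1])[:3]
h=pr([-.05,0,.169]);print('hole-tip',(h-TIP)@XS,(h-TIP)@YS,h[2],'tilt',np.degrees(np.arcsin(-C[2,2])))
cv2.imwrite('pics/top5.png',camera('top')[:,:,::-1]);cv2.imwrite('pics/side5.png',camera('side')[:,:,::-1])
E
```

```text
[ -6.5 -20.9 -63.3 -26.4  17.2  -4.7] [ 0.49958429 -0.02333159  0.16035165] [ 0.6  0.1 -0.7] 13.1667
hole-tip 0.021933078056562104 -8.943880472309469e-05 0.16416250830275692 tilt 15.24225234435596
```

Emit:
{"name": "carry_out", "arguments": {
  "targets": "0 0 0 0 0 0 0.4;0 0 0 0 0 0 0.5;0 0 0 0 0 0 0.6;0 0 0 0 0 0 0.8;0 0 0 0 0 0 1;0 0 0 0 0 0 1;0 0 0 0 0 0 1;0 0 0 0 0 0 1"
}}

```text
time: 13.93
ee_pos: [0.4997, -0.0233, 0.1608]
tcp_rot: [179.7, 74.8, -168.9]
wrist_force: [-0.5, -0.1, -0.2]
opening: 0.0856
grasp_force: 0.0
```

Emit:
{"name": "carry_out", "arguments": {
  "targets": "0 0 0 0 0 0 1;0 0 0 0 0 0 1;0 0 0 0 0 0 1;0 0 0 0 0 0 1;0 0 0 0 0 0 1;0 0 0 0 0 0 1;0 0 0 0 0 0 1;0 0 0 0 0 0 1"
}}

```text
time: 14.6
ee_pos: [0.4996, -0.0233, 0.1607]
tcp_rot: [179.7, 74.8, -168.9]
wrist_force: [0.4, -0.7, 0.2]
opening: 0.0857
grasp_force: 0.0
```

```bash
python3 - <<'E'
from h import *
from workcell import camera
o=monitor.get_obs();print(o['q'].round(1),o['ee_pos'],o['wrist_force'].round(1),o['opening'],o['time'])
im=np.hstack([crop(camera('top')[:,:,::-1],310,160,70,70,5),crop(camera('side')[:,:,::-1],235,190,90,70,5)])
cv2.imwrite('pics/c6.png',im)
E
```

```text
[ -6.5 -20.9 -63.3 -26.4  17.2  -4.7] [ 0.49964778 -0.02332183  0.16073162] [ 0.4 -0.7  0.2] 0.08574539711953778 14.6
```

View pics/c6.png

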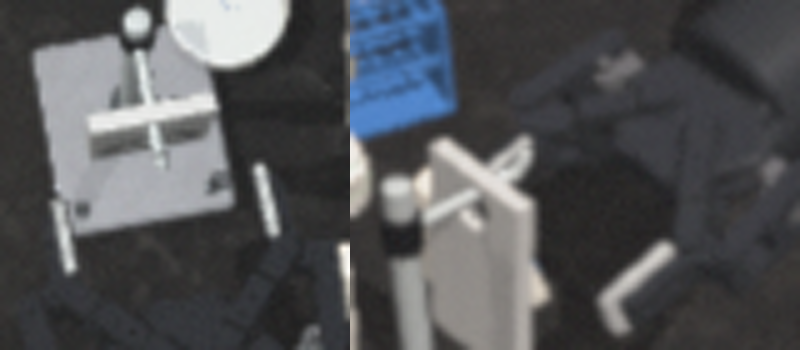

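The gauge hangs through its hole on the hook, and the open fingers already stand clear of it. I'll back away and let it settle.

Emit:
{"name": "carry_out", "arguments": {
  "targets": "-0.1 0 -0.1 0 0 0 1;-0.1 0 -0.1 0 0 0 1;-0.1 0 -0.1 0 0 0 1;-0.1 0 -0.1 0 0 0 1;-0.1 0 -0.1 0 0 0 1;-0.1 0 -0.1 0 0 0 1;-0.1 0 -0.1 0 0 0 1;-0.1 0 -0.1 0 0 0 1"
}}

```text
time: 15.37
ee_pos: [0.4773, -0.0279, 0.2006]
tcp_rot: [179.7, 74.8, -168.9]
wrist_force: [0.1, 0.8, 0.2]
opening: 0.0856
grasp_force: 0.0
```

Emit:
{"name": "carry_out", "arguments": {
  "targets": "0 0 0 0 0 0 1;0 0 0 0 0 0 1;0 0 0 0 0 0 1;0 0 0 0 0 0 1;0 0 0 0 0 0 1;0 0 0 0 0 0 1;0 0 0 0 0 0 1;0 0 0 0 0 0 1"
}}

```text
time: 16.03
ee_pos: [0.4776, -0.0278, 0.1998]
tcp_rot: [179.7, 74.8, -168.9]
wrist_force: [0.4, 0.0, 0.1]
opening: 0.0855
grasp_force: 0.0
```

Emit:
{"name": "carry_out", "arguments": {
  "targets": "0 0 0 0 0 0 1;0 0 0 0 0 0 1;0 0 0 0 0 0 1;0 0 0 0 0 0 1;0 0 0 0 0 0 1;0 0 0 0 0 0 1;0 0 0 0 0 0 1;0 0 0 0 0 0 1"
}}

```text
time: 16.7
ee_pos: [0.4776, -0.0278, 0.2]
tcp_rot: [179.7, 74.8, -168.9]
wrist_force: [0.4, -0.1, -0.4]
opening: 0.0853
grasp_force: 0.0
```

```bash
python3 - <<'E'
from h import *
from workcell import camera
o=monitor.get_obs();print(o['ee_pos'],o['wrist_force'].round(1),o['time'])
F=[]
for i in range(6):F.append(camera('top')[:,:,::-1].astype(int))
print('motion',[int(np.abs(F[i]-F[0])[160:215,320:360].max()) for i in range(1,6)])
# top edge of the plate: bright strip; predicted centre height ~ .163+.015
t=F[-1].astype(np.uint8);g=cv2.cvtColor(t,cv2.COLOR_BGR2GRAY)
m=np.zeros_like(g);m[176:196,322:358]=(g[176:196,322:358]>200)*255
n,_,st,ce=cv2.connectedComponentsWithStats(m)
c=np.argwhere(m>0)[:,::-1].astype(np.float32);r=cv2.minAreaRect(c);print(st[1:].tolist(),r)
W=onz('top',cv2.boxPoints(r),.178);print(W.round(4));d=W.mean(0)-TIP;print('e,s of top edge',d@XS,d@YS)
old=cv2.imread('pics/top0.png').astype(int)
for nm,(x,y,w,h) in dict(carton=(322,278,42,34),timer=(370,200,40,28),medA=(208,208,36,34),oil=(192,264,34,30)).items():
    print(nm,np.abs(F[-1]-old)[y:y+h,x:x+w].mean().round(1))
E
```

```text
[ 0.47759666 -0.02781349  0.19997385] [ 0.4 -0.1 -0.4] 16.7
motion [7, 7, 8, 7, 6]
[[328, 176, 25, 10, 89], [340, 185, 2, 5, 6]] ((339.89044189453125, 182.47471618652344), (22.935670852661133, 12.217366218566895), 12.994616508483887)
[[ 0.6649  0.0399  0.178 ]
 [ 0.6914  0.0344  0.178 ]
 [ 0.6807 -0.0146  0.178 ]
 [ 0.6543 -0.0089  0.178 ]]
e,s of top edge 0.02266873754680221 0.0010899522378293289
carton 54.1
timer 14.2
medA 4.6
oil 3.8
```

```bash
python3 - <<'E'
from h import *
from workcell import camera
a=cv2.imread('pics/side0.png');b=camera('side')[:,:,::-1]
for im in(a,b):
    im=im.astype(int);m=(im[...,2]-im[...,1]>50)&(im[...,0]-im[...,1]>15);m[:215]=0;m[270:]=0;m[:,:330]=0;m[:,385:]=0
    print(m.sum(),np.argwhere(m).mean(0))
print(np.abs(a.astype(int)-b)[225:260,338:376].mean(),np.abs(a.astype(int)-b)[220:260,240:275].mean())
E
```

```text
47 [236.59574468 351.87234043]
61 [236.50819672 351.78688525]
30.839598997493734 37.43404761904762
```

The carton hasn't moved, the gauge is still, and the arm isn't touching anything. Handing in.

```bash
python3 -c "
from workcell import bot
print(bot.job_done())"
```

```text
the job is handed in; nothing more can be done
None
```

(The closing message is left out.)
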